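Close the radio board's test nest with its tongued shield cover

TASK

Close the test nest over the radio board with the shield cover that has a tongue: pick it up by its black grip, hold it tilted with the tongue end low, hook the tongue in under the nest's steel lip, then swing the other end down in hand (do not let it drop) until the cover lies flat and fully home on the nest's ledges, and let go. Leave the plain cover without a tongue where it is.

Things in the scene. Friction and masses are not known exactly. Their poses are not given: they have to be found in the camera images.
- cover_grip (a point): Grip point of the cover to use: an aluminium plate 120 (x) by 80 (y) by 6 mm with a tongue in the middle of its -x edge, 0.13 to 0.31 kg, starting flat on the bench. A black block 44 (x) by 20 (y) by 44 mm high stands on the plate's centre; pinch it across its 20 mm. This point is in the block, over the plate's centre, 34 mm above the cover's underside. x runs from tongue to other end, z up.
- cover_tongue (a point): Middle of the tip of that cover's tongue, half-way through its thickness. The tongue is 40 mm wide (y), 6 mm thick, flush with the plate, and sticks out 26 mm (cover 146 mm long in all). This tip lies 86 mm towards -x from the plate's centre and 3 mm above the cover's underside. Axes as the cover's.
- plain_grip (a point): Grip point of the other cover, the same plate and grip but with no tongue; 34 mm above its underside. A bystander: leave it alone.
- nest_seat (a point): Fixed aluminium test nest with a green circuit board inside: centre of the plate's place, at ledge height, 30 mm above the bench. When home, the plate's centre and underside lie here (9 mm play) and the cover's axes match the nest's: z up, -x towards the lip. Low borders, 7 mm higher than the ledges: a stop from x = 68 mm and side cheeks from y = +-48 mm.
- nest_lip (a point): Middle of the lower edge of the nest's steel lip, at its -x end: 68 mm towards -x from nest_seat and 20 mm above the ledges. The lip is 90 mm wide (y), 6 mm thick; the slot under it is 28 mm deep (towards -x), its floor level with the ledges. From lip edge to stop is 136 mm, so the 146 mm cover does not go in flat; about 15 degrees of tilt suits. Axes as nest_seat's.
There are look-alikes about, which are no part of the job. What is shaped like the part that bears nest_seat but brown is not meant.

How it is judged:
On the way, in this order (a step that is already met when the one before it is completed fails the run):
1. the tongue is under the lip with the cover tilted, tongue end low (x of cover_tongue in the frame of nest_seat between -0.105 and -0.074 m and y of cover_tongue in the frame of nest_seat between -0.025 and 0.025 m and z of cover_tongue in the frame of nest_seat between -0.003 and 0.019 m and angle between cover_grip's own z axis and vertical between 0.14 and 0.9 rad and z of cover_grip in the frame of nest_seat above 0.042 m).
2. the cover is swung nearly flat (within 7 degrees), tongue still under the lip, with the fingers still on it (x of cover_tongue in the frame of nest_seat between -0.105 and -0.074 m and y of cover_tongue in the frame of nest_seat between -0.025 and 0.025 m and z of cover_tongue in the frame of nest_seat between -0.003 and 0.019 m and angle between cover_grip's own z axis and vertical below 0.12 rad and contact force between the fingers and cover above 0.2 N).
At the end, for the whole second after the job is handed in: The tongued cover lies still and released in the nest, flat within 4 degrees on the ledges (height within 5 mm), in line with the nest within 11 degrees and 15 mm sideways (18 mm at the tongue's tip), its tongue at least 6 mm under the lip (x of cover_tongue in the frame of nest_seat between -0.105 and -0.074 m and y of cover_tongue in the frame of nest_seat between -0.018 and 0.018 m and z of cover_tongue in the frame of nest_seat below 0.008 m and y of cover_grip in the frame of nest_seat between -0.015 and 0.015 m and z of cover_grip in the frame of nest_seat between 0.029 and 0.039 m and angle between cover_grip's own z axis and vertical below 0.07 rad and angle between the x axis of cover_grip and the x axis of nest_seat, either way round below 0.2 rad and linear speed of cover below 0.02 m/s); the robot touches nothing.
It fails at once if the plain cover is moved by more than 30 mm (distance of plain_grip from where it was at the start of the episode above 0.03 m).
It also fails if it takes over 38 s, if anything falls off the work surface, if the arm or the gripper's body presses on something with over 40 N, if the wrist force passes 120 N, or if a joint passes its speed limit or range.

ROBOT

A 6-joint arm with a two-finger parallel gripper is mounted at the origin on the work surface. World frame = base frame: x ahead of the robot, y to its left, z up, the work surface at z = 0. Lengths are in m, angles in rad, forces in N, time in s.
With the tool pointing down it reaches from about 0.3 to 0.775 m from the base axis. Payload 14.6 kg.
Tool frame: the origin (TCP) lies on the centre line of the jaws, within the pads' length; the fingertips stand 11 mm ahead of it and the grasp point (between the pads) lies 8 mm behind it; z points along the fingers, y is the direction in which the jaws open and shut (so a half turn about z gives the same grasp; the last joint's range is limited). The gripper opens to 94 mm and grips with 3 to 60 N. Pads are 16 mm wide; open, the fingers measure 119 mm over their backs; the gripper's body (75 mm by 177 mm) begins 78 mm behind the grasp point.
Start: joints at [1.166, 0.3, 1.521, -0, 1.321, -0.067], TCP at [0.182, 0.519, 0.216] pointing down, gripper open.
Joint ranges: [-3.03, 3.03], [-0.79, 2.21], [0.23, 2.52], [-1.04, 4.18], [0, 3.07], [-2.55, 2.55]. Speed limits (rad/s): [2.22, 2.22, 2.57, 3.14, 3.14, 3.14].

INTERFACE

Orientations are given as [roll, pitch, yaw] about the fixed x, y, z axes, in that order (R = Rz(yaw) Ry(pitch) Rx(roll)).
In Python, from cell import ctrl gives the robot as it stands. The module is installed in compiled form; this text tells all that it offers.
- The arm moves only by the tool servo_tool, never from a script. Its argument "commands" is a list of rows, each a list of 5 numbers: the opening, from 0 (shut) to 1 (fully open), then the shift along the tool's x, y, z in mm, then the turn about the tool's z in degrees. In form: [[jaw, dx, dy, dz, twist], ...]. A call has 1 to 8 rows; each row is the pose to reach, as a shift and turn from the pose measured when the call began, along the tool's axes at that moment; what a row does not reach only later rows make up. A row lasts 1/10 s, in which the tool goes at most 50 mm and 8.59 degrees, less where a joint would pass 70% of its speed; a pose out of reach is approached as far as the arm can. A call with a gripper value outside its range is refused whole. The fingers move at their own pace and stop on an object; "squeeze" is the grip in N (left out, the last holds). Time passes only in rows, so rows that repeat a pose let the fingers close. It gives the time, the measured TCP pose, the force and the opening at its end, in the units of the state.
- ctrl.read_state(): the state, without advancing time (a new reading comes with each control period).
- ctrl.grab_frame(name): name is "scene" or "side" or "wrist"; returns (picture, depth): 480x640x3 uint8, blue, green, red; 480x640 float32, m along the optical axis (not along the pixel's ray), 0 where there is no reading.
- ctrl.calibration(name): a dict with "intrinsics" (3x3 intrinsics, pixels), "k1" (the pictures are not rectified: a ray, as slopes to the right and down, at radius r is drawn at 1 + k1 r^2 times it, then the intrinsics apply), "extrinsics" (4x4, takes a point from camera to world coordinates); the wrist camera has in their place "tool_from_camera" (4x4, takes a point from camera to tool coordinates, whose origin is the TCP and whose axes are the flange's). Camera axes: x right, y down, z forward; pixel columns grow to the right and rows downward; lengths in m; the calibration is good to about 2 mm. A picture is of the moment at which its call begins: read the wrist's pose just before it. calibration takes no time and is no camera call.
- ctrl.sign_off(): hands the job in, once; it reports no verdict.
The state is a dict: "time": time; "joint_pos": joint angles; "qvel": joint speeds; "joint_efforts": joint torques, N m; "tool_pos": TCP position; "ee_rot": TCP orientation; "force": force on the tool from outside, world axes, zero at the start; "moment": the same for the moment, N m; "width": opening from 0.0 (shut) to 1.0 (fully open).
Only numpy, scipy, OpenCV 4.12 (cv2) and the standard library are available. Lean on these libraries where they do the work, as an engineer would, in place of code of your own. Each camera call takes 0.05 s, during which the arm holds its last target.

## Working session

There is one attempt and no reset: what is moved stays moved. The work goes in short steps, Python scripts to look and compute and a tool call to move; the robot and the scene stay as the last step left them, time stands still between calls to the robot, and variables do not carry over. Pictures are saved under pics/ and viewed, and the job is handed in when it is done.

Besides the shell and the picture viewer there is one more tool, called after "Emit:" as name(argument=value, ...), one argument or row to a line, values as JSON. servo_tool: Moves the arm, as the interface text tells. Its arguments: {"type":"object","properties":{"commands":{"type":"array","items":{"type":"array","items":{"type":"number"}}},"squeeze":{"type":"number"}},"required":["commands"]}

```bash
mkdir -p pics
cat > h.py <<'E'
import numpy as np, cv2
from cell import ctrl
from scipy.spatial.transform import Rotation as R
E
python3 - <<'E'
from h import *
s=ctrl.read_state()
print(s)
for n in ("scene","side","wrist"):
    im,d=ctrl.grab_frame(n); cv2.imwrite(f"pics/{n}0.png",im); np.save(f"{n}0.npy",d)
    c=ctrl.calibration(n); print(n,{k:np.round(v,4).tolist() for k,v in c.items()})
E
```

```text
{'time': 0.0, 'joint_pos': array([ 1.16639888e+00,  3.00467725e-01,  1.52156982e+00, -6.56017550e-06,
        1.32069586e+00, -6.66275322e-02]), 'qvel': array([-0.00036821,  0.00159191, -0.00087034,  0.00172796, -0.0009186 ,
       -0.00130273]), 'joint_efforts': array([ 1.73142425e-04, -5.31802583e+01, -3.52741778e+01,  7.08356104e-02,
        2.43748137e-02, -1.00737564e-04]), 'tool_pos': array([0.18218317, 0.51869067, 0.21589294]), 'ee_rot': array([-3.14045401e+00, -6.96092689e-05,  2.80382433e+00]), 'force': array([ 0.43931649, -0.10388899,  1.50044192]), 'moment': array([-0.01238246, -0.00443111,  0.01542022]), 'width': 0.9962138173503154}
scene {'intrinsics': [[543.2101, 0.0, 317.1978], [0.0, 543.2101, 235.8664], [0.0, 0.0, 1.0]], 'k1': -0.1557, 'extrinsics': [[0.2064, 0.8081, -0.5517, 1.0766], [0.9785, -0.1702, 0.1167, -0.1675], [0.0004, -0.5639, -0.8259, 0.9727], [0.0, 0.0, 0.0, 1.0]]}
side {'intrinsics': [[520.8838, 0.0, 326.6542], [0.0, 520.8838, 237.9433], [0.0, 0.0, 1.0]], 'k1': -0.0804, 'extrinsics': [[0.9201, -0.2902, 0.263, 0.1594], [-0.3916, -0.692, 0.6065, -0.6698], [0.006, -0.661, -0.7503, 0.8607], [0.0, 0.0, 0.0, 1.0]]}
wrist {'intrinsics': [[391.7664, 0.0, 316.3789], [0.0, 391.7664, 246.5191], [0.0, 0.0, 1.0]], 'k1': -0.0263, 'tool_from_camera': [[-0.0003, -0.9591, -0.2831, 0.0841], [1.0, -0.0003, 0.0001, 0.0014], [-0.0002, -0.2831, 0.9591, -0.1684], [0.0, 0.0, 0.0, 1.0]]}
```

View pics/scene0.png

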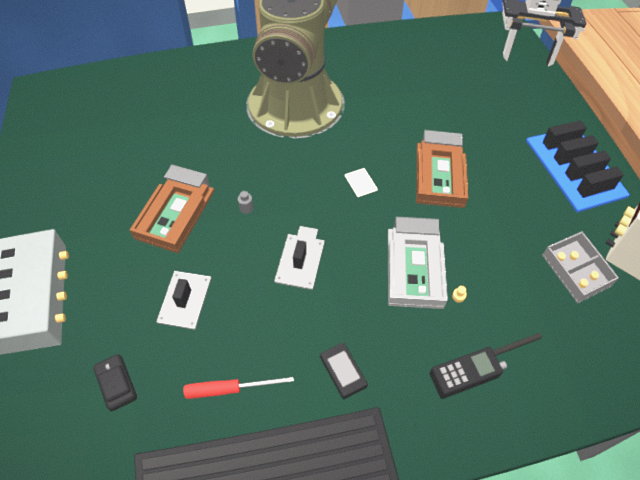

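View pics/side0.png

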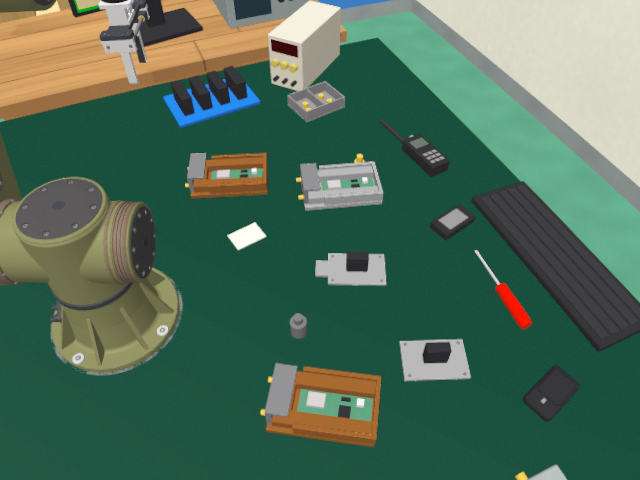

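View pics/wrist0.png

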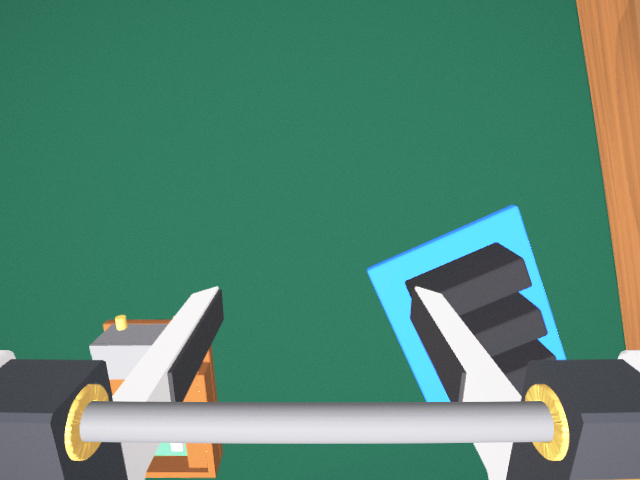

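```bash
cat >> h.py <<'E'
def rays(n,pts,T=None):
    c=ctrl.calibration(n); K=np.array(c["intrinsics"]);k=float(c["k1"])
    p=(np.atleast_2d(np.array(pts,float))-K[:2,2])/[K[0,0],K[1,1]]
    q=p.copy()
    for _ in range(30): q=p/(1+k*(q**2).sum(1,keepdims=True))
    E=np.array(c["extrinsics"]) if T is None else T
    d=np.c_[q,np.ones(len(q))]
    return E[:3,3], d@E[:3,:3].T
def plane(n,pts,z,T=None):
    o,d=rays(n,pts,T); return o+d*((z-o[2])/d[:,2])[:,None]
def depthpts(n,pts,D,T=None):
    o,d=rays(n,pts,T); u=np.round(np.atleast_2d(pts)).astype(int)
    return o+d*D[u[:,1],u[:,0]][:,None]
def cloud(n,D,x0,x1,y0,y1,T=None):
    v,u=np.mgrid[y0:y1,x0:x1]; pts=np.c_[u.ravel(),v.ravel()]
    return depthpts(n,pts,D,T).reshape(y1-y0,x1-x0,3)
E
python3 - <<'E'
from h import *
s=cv2.imread("pics/scene0.png"); t=cv2.imread("pics/side0.png")
a=cv2.resize(s[210:320,265:455],None,fx=4,fy=4,interpolation=cv2.INTER_CUBIC)
b=cv2.resize(t[150:300,290:400],None,fx=4,fy=4,interpolation=cv2.INTER_CUBIC)
cv2.imwrite("pics/cropA.png",a);cv2.imwrite("pics/cropB.png",b)
for n,D in (("scene",np.load("scene0.npy")),("side",np.load("side0.npy"))):
    print(n,[np.round(depthpts(n,[p],D)[0],4).tolist() for p in ([(300,257),(300,275),(416,225),(416,290)] if n=="scene" else [(357,257),(340,275),(310,178),(345,185)])])
E
```

```text
scene [[0.5032, -0.0815, 0.0498], [0.5207, -0.0859, 0.0091], [0.4814, 0.1682, 0.0583], [0.6068, 0.1351, 0.0149]]
side [[0.4804, -0.084, 0.0485], [0.4443, -0.0836, 0.0067], [0.4779, 0.1638, 0.0562], [0.5614, 0.1505, 0.016]]
```

View pics/cropA.png

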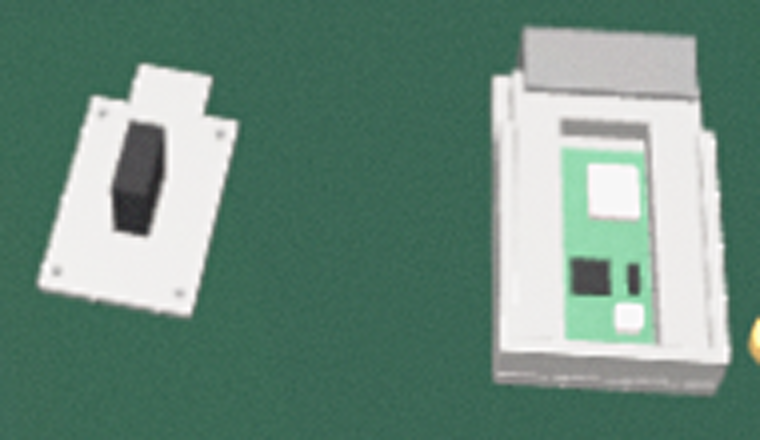

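View pics/cropB.png

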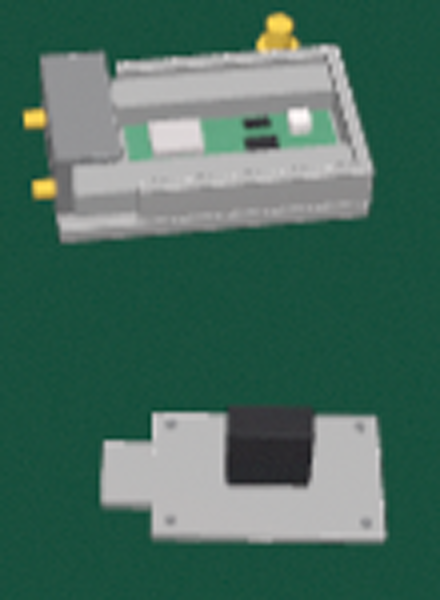

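```bash
cat > m1.py <<'E'
from h import *
def rect(P):
    P=P[:,:2].astype(np.float32); r=cv2.minAreaRect(P); return np.round(r[0],4),np.round(r[1],4),round(r[2],2)
for n,roi_c,roi_l in (("scene",(262,222,330,295),(385,212,450,312)),("side",(308,245,395,292),(285,150,390,215))):
    im=cv2.imread(f"pics/{n}0.png"); D=np.load(n+"0.npy")
    x0,y0,x1,y1=roi_c
    C=cloud(n,D,x0,x1,y0,y1); hsv=cv2.cvtColor(im[y0:y1,x0:x1],cv2.COLOR_BGR2HSV)
    m=((hsv[...,1]<60)&(hsv[...,2]>120)).astype(np.uint8)*255
    cs,_=cv2.findContours(m,cv2.RETR_EXTERNAL,cv2.CHAIN_APPROX_NONE); c=max(cs,key=cv2.contourArea)
    ap=cv2.approxPolyDP(c,3,True)[:,0]+[x0,y0]
    print(n,"cover poly",ap.tolist()); print(np.round(plane(n,ap,0.006),4)[:,:2].tolist())
    top=(C[...,2]>0.044)&(hsv[...,2]<100)
    print(" block top z",np.median(C[top][:,2]) if top.any() else None, rect(C[top]))
    x0,y0,x1,y1=roi_l
    C=cloud(n,D,x0,x1,y0,y1)
    l=(C[...,2]>0.052)&(C[...,2]<0.066); print(" lip",rect(C[l]),np.median(C[l][:,2]),l.sum())
    zz=C[...,2]; print(" z hist",np.histogram(zz,bins=np.arange(-.004,.07,.004)))
E
python3 m1.py
```

```text
scene cover poly [[299, 226], [296, 235], [287, 234], [274, 281], [312, 289], [324, 240], [316, 238], [316, 228]]
[[0.3972, -0.0644], [0.4192, -0.0752], [0.4126, -0.0938], [0.5219, -0.1404], [0.5561, -0.0681], [0.4444, -0.0189], [0.4358, -0.0346], [0.4101, -0.0292]]
 block top z 0.05022680987633177 (array([ 0.7697, -0.1282]), array([0.025 , 0.6184]), 80.39)
 lip (array([0.4795, 0.1713]), array([0.0917, 0.0424]), 74.93) 0.056322536606662754 696
 z hist (array([ 760,  799,   88,  160,  629,  462,  288,  298, 1290,  487,  448,
         36,    0,   16,  307,  380,    9,    0]), array([-0.004,  0.   ,  0.004,  0.008,  0.012,  0.016,  0.02 ,  0.024,
        0.028,  0.032,  0.036,  0.04 ,  0.044,  0.048,  0.052,  0.056,
        0.06 ,  0.064,  0.068]))
side cover poly [[316, 260], [315, 275], [327, 276], [330, 284], [386, 283], [383, 254], [369, 254], [366, 272], [347, 271], [345, 253], [328, 253], [327, 260]]
[[0.414, -0.0273], [0.397, -0.0632], [0.4188, -0.0751], [0.4164, -0.0962], [0.5226, -0.1382], [0.5519, -0.0674], [0.5244, -0.0558], [0.4973, -0.0969], [0.4621, -0.0792], [0.4783, -0.0335], [0.4449, -0.0194], [0.4354, -0.0362]]
 block top z 0.0495021463218796 (array([ 0.3329, -0.3738]), array([0.685 , 0.0412]), 63.05)
 lip (array([0.4794, 0.1708]), array([0.0931, 0.038 ]), 74.31) 0.05504838115237687 416
 z hist (array([2107, 1141,  132,  167,  398,  306,  284,  374,  723,  339,  210,
         14,    8,   36,  298,  118,    0,    0]), array([-0.004,  0.   ,  0.004,  0.008,  0.012,  0.016,  0.02 ,  0.024,
        0.028,  0.032,  0.036,  0.04 ,  0.044,  0.048,  0.052,  0.056,
        0.06 ,  0.064,  0.068]))
```

```bash
cat > m2.py <<'E'
from h import *
for n,(x0,y0,x1,y1) in (("scene",(380,205,455,315)),("side",(280,145,395,218))):
    D=np.load(n+"0.npy"); C=cloud(n,D,x0,x1,y0,y1).reshape(-1,3)
    a=np.deg2rad(-15.); Rm=np.array([[np.cos(a),-np.sin(a)],[np.sin(a),np.cos(a)]])
    L=(C[:,:2]-[.5645,.1482])@Rm
    b=(C[:,2]>.034)&(C[:,2]<.041)
    B=L[b]
    for nm,m in (("cheek+",(B[:,1]>.03)),("cheek-",B[:,1]<-.03)):
        q=B[m&(B[:,0]>-.03)&(B[:,0]<.06)]; print(n,nm,len(q),np.round(np.percentile(q[:,1],[3,50,97]),4),"slope deg",np.rad2deg(np.polyfit(q[:,0],q[:,1],1)[0]))
    q=B[(abs(B[:,1])<.04)&(B[:,0]>.05)]; print(n,"stop",len(q),np.round(np.percentile(q[:,0],[3,50,97]),4),"slope",np.rad2deg(np.polyfit(q[:,1],q[:,0],1)[0]))
    T=L[(C[:,2]>.052)&(C[:,2]<.064)]
    print("lip x",np.round(np.percentile(T[:,0],[1,5,50,95,99]),4),"y",np.round(np.percentile(T[:,1],[1,50,99]),4))
    d=L[(C[:,2]>.027)&(C[:,2]<.0325)]; print("ledge z",np.median(C[(C[:,2]>.025)&(C[:,2]<.0335)][:,2]))
    im=cv2.imread(f"pics/{n}0.png"); hsv=cv2.cvtColor(im[y0:y1,x0:x1],cv2.COLOR_BGR2HSV).reshape(-1,3)
    g=(hsv[:,0]>60)&(hsv[:,0]<90)&(hsv[:,2]>150)&(C[:,2]>.008)
    if g.any(): print("pcb",np.percentile(L[g],[2,98],axis=0).round(4).tolist(),np.median(C[g][:,2]))
E
python3 m2.py
```

```text
scene cheek+ 146 [0.043  0.0508 0.0554] slope deg -1.633499738818433
scene cheek- 158 [-0.0574 -0.053  -0.045 ] slope deg -0.5826159513383119
scene stop 157 [0.0681 0.0728 0.0774] slope 1.1863401390461004
lip x [-0.1073 -0.105  -0.0864 -0.0691 -0.0679] y [-0.0451 -0.0005  0.045 ]
ledge z 0.030041503696175198
pcb [[-0.1048, -0.0252], [0.0558, 0.0292]] 0.015322120293193797
side cheek+ 84 [0.0446 0.0499 0.0554] slope deg -0.3347341706224404
side cheek- 120 [-0.0577 -0.053  -0.047 ] slope deg -1.3083250496948662
side stop 65 [0.0667 0.0706 0.0741] slope 0.667033196554569
lip x [-0.1067 -0.1051 -0.0882 -0.0713 -0.0696] y [-0.0435 -0.0018  0.0453]
ledge z 0.029290074993753357
pcb [[-0.0601, -0.0265], [0.0738, 0.0551]] 0.014759034858604303
```

```bash
cat >> h.py <<'E'
def goto(x,y,z,yawdeg):
    s=ctrl.read_state(); Rm=R.from_euler('xyz',s['ee_rot']).as_matrix()
    d=Rm.T@(np.array([x,y,z])-s['tool_pos'])*1000
    yaw=np.rad2deg(np.arctan2(Rm[1,0],Rm[0,0])); t=-((yawdeg-yaw+180)%360-180)
    print("t",round(s['time'],2),"pos",np.round(s['tool_pos'],4),"rot",np.round(np.rad2deg(s['ee_rot']),2),"F",np.round(s['force'],1),"w",round(s['width'],3))
    print("-> shift mm",np.round(d,1),"twist",round(t,2))
E
python3 -c "
from h import *
goto(.4977,-.0862,.13,156.7)"
```

```text
t 0.15 pos [0.1822 0.5187 0.216 ] rot [-179.95   -0.    160.64] F [-0.7 -0.7  0.2] w 1.002
-> shift mm [-498.2 -466.1   86.4] twist 3.94
```

Emit:
servo_tool(
  commands=[
    [1, -498, -466, 86, 4],
    [1, -498, -466, 86, 4],
    [1, -498, -466, 86, 4],
    [1, -498, -466, 86, 4],
    [1, -498, -466, 86, 4],
    [1, -498, -466, 86, 4],
    [1, -498, -466, 86, 4],
    [1, -498, -466, 86, 4],
  ],
  squeeze=5,
)

```text
time: 0.95
tool_pos: [0.3661, 0.1651, 0.1663]
ee_rot: [-3.141, 0.0, 2.734]
force: [1.0, 0.4, -1.0]
width: 1.002
```

```bash
python3 -c "
from h import *
goto(.4977,-.0862,.13,156.7)"
```

```text
t 0.95 pos [0.3661 0.1651 0.1663] rot [-1.7997e+02  2.0000e-02  1.5666e+02] F [ 1.   0.4 -1. ] w 1.002
-> shift mm [-220.4 -178.6   36.4] twist -0.04
```

Emit:
servo_tool(
  commands=[
    [1, -220, -179, 36, 0],
    [1, -220, -179, 36, 0],
    [1, -220, -179, 36, 0],
    [1, -220, -179, 36, 0],
    [1, -220, -179, 36, 0],
    [1, -220, -179, 36, 0],
    [1, -220, -179, 36, 0],
    [1, -220, -179, 36, 0],
  ],
)

```text
time: 1.75
tool_pos: [0.4969, -0.0867, 0.1299]
ee_rot: [-3.141, -0.001, 2.733]
force: [-0.3, 0.2, -0.2]
width: 1.003
```

Run:
```python
from h import *
goto(.4977,-.0862,.026,156.7)
s=ctrl.read_state()
im,D=ctrl.grab_frame("wrist"); cv2.imwrite("pics/wrist1.png",im); np.save("wrist1.npy",D)
```

```text
t 1.75 pos [ 0.4969 -0.0867  0.1299] rot [-1.7996e+02 -6.0000e-02  1.5658e+02] F [-0.3  0.2 -0.2] w 1.003
-> shift mm [ -0.7   0.9 103.9] twist -0.12
```

View pics/wrist1.png

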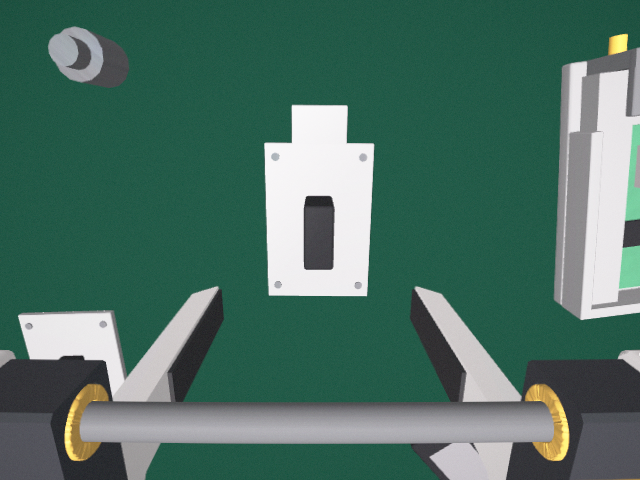

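Emit:
servo_tool(
  commands=[
    [1, -1, 1, 50, 0],
    [1, -1, 1, 95, 0],
    [0.5, -1, 1, 104, 0],
    [0, -1, 1, 104, 0],
    [0, -1, 1, 104, 0],
    [0, -1, 1, 104, 0],
    [0, -1, 1, 104, 0],
  ],
  squeeze=5,
)

```text
time: 2.5
tool_pos: [0.4988, -0.0856, 0.0278]
ee_rot: [-3.141, 0.002, 2.734]
force: [-0.9, 0.0, 0.7]
width: 0.612
```

Run:
```python
from h import *
goto(.4977,-.0862,.052,156.7)
```

```text
t 2.5 pos [ 0.4988 -0.0856  0.0278] rot [-1.7999e+02  1.2000e-01  1.5666e+02] F [-0.9  0.   0.7] w 0.612
-> shift mm [  0.8  -1.  -24.2] twist -0.04
```

Emit:
servo_tool(
  commands=[
    [0, 1, -1, 1, 0],
    [0, 1, -1, 1, 0],
    [0, 1, -1, 1, 0],
    [0, 1, -1, 1, 0],
    [0, 1, -1, 1, 0],
    [0, 1, -1, 1, 0],
    [0, 1, -1, 1, 0],
    [0, 1, -1, 1, 0],
  ],
  squeeze=5,
)

```text
time: 3.3
tool_pos: [0.4975, -0.0862, 0.0268]
ee_rot: [-3.141, 0.002, 2.734]
force: [-0.3, -0.0, 0.2]
width: 0.214
```

Gripped (0.214 ≈ 20 mm). Lift gently, and see if it tilts.

Emit:
servo_tool(
  commands=[
    [0, 0, 0, -5, 0],
    [0, 0, 0, -15, 0],
    [0, 0, 0, -25, 0],
    [0, 0, 0, -35, 0],
    [0, 0, 0, -35, 0],
  ],
  squeeze=5,
)

```text
time: 3.8
tool_pos: [0.4983, -0.0863, 0.0636]
ee_rot: [3.141, 0.005, 2.734]
force: [-0.2, -0.3, -1.4]
width: 0.212
```

Run:
```python
from h import *
goto(.4977,-.0862,.08,156.7)
im,D=ctrl.grab_frame("side"); cv2.imwrite("pics/side2.png",cv2.resize(im[140:320,260:440],None,fx=3,fy=3)); np.save("side2.npy",D)
cv2.imwrite("side2f.png",im)
```

```text
t 3.8 pos [ 0.4983 -0.0863  0.0636] rot [179.98   0.28 156.66] F [-0.2 -0.3 -1.4] w 0.212
-> shift mm [  0.5  -0.1 -16.4] twist -0.04
```

View pics/side2.png

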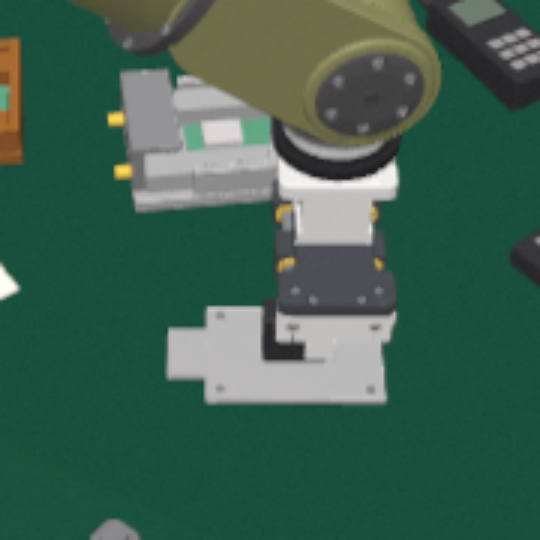

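```bash
cat >> h.py <<'E'
def tilt(name="side",im=None,D=None):
    s=ctrl.read_state()
    if im is None: im,D=ctrl.grab_frame(name)
    tp=s['tool_pos']; Rm=R.from_euler('xyz',s['ee_rot']).as_matrix()
    C=cloud(name,D,0,640,0,480); 
    L=(C-tp)@Rm  # tool coords; tool x = cover -x, tool y=-cover y.. z down
    hsv=cv2.cvtColor(im,cv2.COLOR_BGR2HSV)
    m=(D>0)&(hsv[...,1]<50)&(L[...,0]>-.02)&(L[...,0]<.13)&(abs(L[...,1])<.05)&(L[...,2]>.012)&(L[...,2]<.09)
    m=cv2.erode(m.astype(np.uint8),np.ones((3,3)))>0
    P=L[m]; keep=np.ones(len(P),bool)
    for _ in range(8):
        A=np.c_[P[:,0],P[:,1],np.ones(len(P))]
        c=np.linalg.lstsq(A[keep],P[keep,2],rcond=None)[0]; r=P[:,2]-A@c
        sd=max(.002,1.5*np.median(abs(r[keep]))); keep=abs(r)<2*sd
    Q=P[keep]
    print("tilt deg (tongue low +)",round(np.rad2deg(np.arctan(c[0])),2),"roll",round(np.rad2deg(np.arctan(c[1])),2),"n",len(Q),"top of plate below TCP mm",round(c[2]*1000,1),"x ext",np.round(np.percentile(Q[:,0],[1,99]),4),"y mid tongue",np.round(np.median(Q[Q[:,0]>np.percentile(Q[:,0],99)-.015][:,1]),4))
    return im,D,C,m
E
python3 - <<'E'
from h import *
tilt("side",cv2.imread("side2f.png"),np.load("side2.npy")); tilt("scene")
E
```

```text
tilt deg (tongue low +) -0.02 roll 0.0 n 1086 top of plate below TCP mm 20.2 x ext [-0.0163  0.0975] y mid tongue -0.0009
tilt deg (tongue low +) -0.1 roll -0.16 n 481 top of plate below TCP mm 20.1 x ext [-0.017   0.0704] y mid tongue 0.0248
```

Emit:
servo_tool(
  commands=[
    [0, 0, 0, -15, 0],
    [0, 0, 0, -15, 0],
    [0, 0, 0, -15, 0],
    [0, 0, 0, -15, 0],
  ],
  squeeze=3,
)

```text
time: 4.3
tool_pos: [0.4971, -0.086, 0.0763]
ee_rot: [-3.141, 0.002, 2.734]
force: [0.3, -0.6, -1.7]
width: 0.215
```

Run:
```python
from h import *
goto(.4977,-.0862,.08,156.7)
tilt("side")
```

```text
t 4.3 pos [ 0.4971 -0.086   0.0763] rot [-1.7999e+02  9.0000e-02  1.5665e+02] F [ 0.3 -0.6 -1.7] w 0.215
-> shift mm [-0.6  0.1 -3.7] twist -0.05
tilt deg (tongue low +) 3.25 roll -0.27 n 1073 top of plate below TCP mm 21.4 x ext [-0.0163  0.0966] y mid tongue -0.0035
```

Emit:
servo_tool(
  commands=[
    [0, 0, 0, -4, 0],
    [0, 0, 0, -4, 0],
    [0, 0, 0, -4, 0],
  ],
  squeeze=3,
)

```text
time: 4.65
tool_pos: [0.4972, -0.086, 0.0803]
ee_rot: [-3.141, 0.002, 2.734]
force: [-0.5, 0.1, -2.3]
width: 0.213
```

Run:
```python
from h import *
goto(.4977,-.0862,.08,156.7)
tilt("side")
```

```text
t 4.65 pos [ 0.4972 -0.086   0.0803] rot [-1.7999e+02  1.0000e-01  1.5666e+02] F [-0.5  0.1 -2.3] w 0.213
-> shift mm [-0.5  0.1  0.3] twist -0.04
tilt deg (tongue low +) 3.13 roll -0.2 n 1060 top of plate below TCP mm 21.4 x ext [-0.017   0.0967] y mid tongue -0.0008
```

Emit:
servo_tool(
  commands=[
    [0, 0, 0, -25, 0],
    [0, 0, 0, -25, 0],
    [0, 0, 0, -50, 0],
    [0, 0, 0, -50, 0],
  ],
  squeeze=3,
)

```text
time: 5.1
tool_pos: [0.4981, -0.0862, 0.1319]
ee_rot: [3.141, 0.005, 2.734]
force: [0.5, 0.9, -1.2]
width: 0.211
```

Run:
```python
from h import *
goto(.4977,-.0862,.08,156.7)
im,_,_,_=tilt("side"); cv2.imwrite("pics/side3.png",im[100:320,220:460])
```

```text
t 5.1 pos [ 0.4981 -0.0862  0.1319] rot [179.97   0.31 156.65] F [ 0.5  0.9 -1.2] w 0.211
-> shift mm [ 0.7 -0.2 51.9] twist -0.05
tilt deg (tongue low +) 11.84 roll -0.04 n 1044 top of plate below TCP mm 23.0 x ext [-0.0169  0.0916] y mid tongue -0.0022
```

View pics/side3.png

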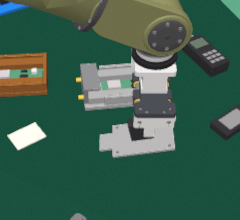

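Emit:
servo_tool(
  commands=[
    [0, 0, 0, -22, 0],
    [0, 0, 0, -22, 0],
    [0, 0, 0, -22, 0],
  ],
  squeeze=3,
)

```text
time: 5.45
tool_pos: [0.4972, -0.086, 0.1512]
ee_rot: [3.142, 0.003, 2.734]
force: [0.2, 0.7, -1.3]
width: 0.213
```

Run:
```python
from h import *
goto(.4977,-.0862,.08,156.7)
tilt("side")
```

```text
t 5.45 pos [ 0.4972 -0.086   0.1512] rot [1.8000e+02 1.7000e-01 1.5665e+02] F [ 0.2  0.7 -1.3] w 0.213
-> shift mm [-0.3  0.  71.2] twist -0.05
tilt deg (tongue low +) 13.26 roll -0.05 n 1037 top of plate below TCP mm 23.6 x ext [-0.0169  0.089 ] y mid tongue -0.0026
```

Emit:
servo_tool(
  commands=[
    [0, 0, 0, 0, 0],
    [0, 0, 0, 0, 0],
  ],
  squeeze=12,
)

```text
time: 5.7
tool_pos: [0.4966, -0.0859, 0.1499]
ee_rot: [-3.141, 0.001, 2.734]
force: [0.0, -0.0, -1.3]
width: 0.214
```

Run:
```python
from h import *
goto(.5978,.1391,.15,164.1)
```

```text
t 5.7 pos [ 0.4966 -0.0859  0.1499] rot [-1.7998e+02  4.0000e-02  1.5665e+02] F [ 0.  -0.  -1.3] w 0.214
-> shift mm [-3.700e+00  2.467e+02 -2.000e-01] twist -7.45
```

Emit:
servo_tool(
  commands=[
    [0, -1, 30, 0, -1],
    [0, -2, 70, 0, -3],
    [0, -2, 110, 0, -4],
    [0, -3, 150, 0, -5],
    [0, -4, 190, 0, -6],
    [0, -4, 230, 0, -7.5],
    [0, -4, 247, 0, -7.5],
    [0, -4, 247, 0, -7.5],
  ],
  squeeze=12,
)

```text
time: 6.5
tool_pos: [0.5983, 0.1413, 0.1487]
ee_rot: [-3.141, -0.0, 2.867]
force: [-0.7, 0.2, -1.5]
width: 0.209
```

Run:
```python
from h import *
goto(.5978,.1391,.09,164.1)
im,_,_,_=tilt("side"); cv2.imwrite("pics/side4.png",cv2.resize(im[60:260,260:460],None,fx=3,fy=3))
im,_,_,_=tilt("scene"); cv2.imwrite("pics/scene4.png",cv2.resize(im[150:330,340:520],None,fx=3,fy=3))
```

```text
t 6.5 pos [0.5983 0.1413 0.1487] rot [-1.7996e+02 -2.0000e-02  1.6429e+02] F [-0.7  0.2 -1.5] w 0.209
-> shift mm [-0.1 -2.2 58.7] twist 0.19
tilt deg (tongue low +) 13.53 roll -0.43 n 700 top of plate below TCP mm 24.3 x ext [-0.0165  0.089 ] y mid tongue -0.0034
tilt deg (tongue low +) 13.36 roll 0.28 n 519 top of plate below TCP mm 23.1 x ext [-0.0173  0.0648] y mid tongue -0.0242
```

View pics/side4.png

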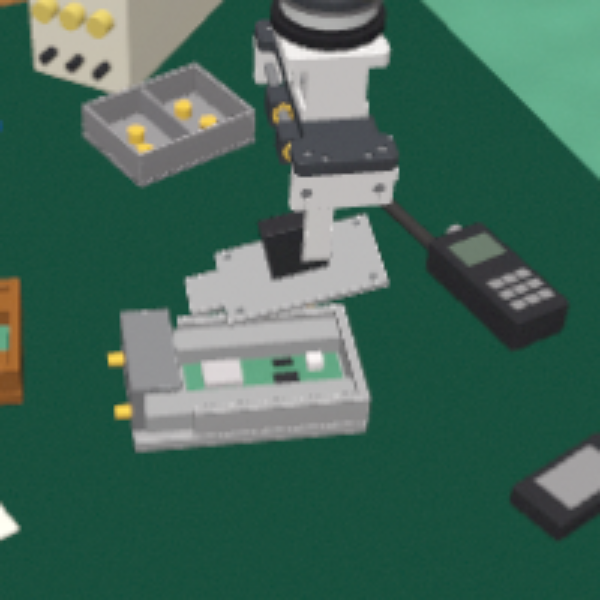

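View pics/scene4.png

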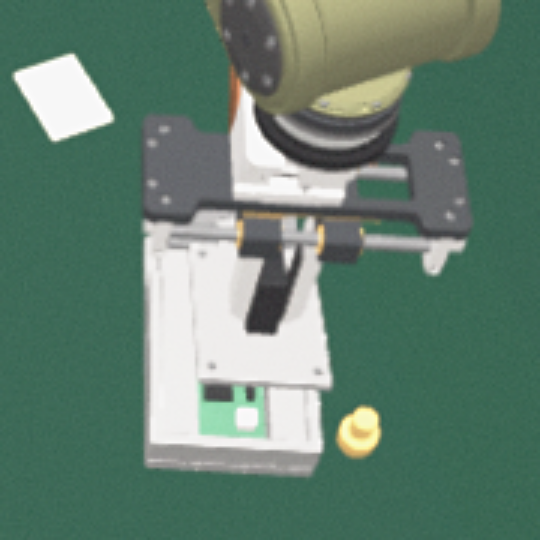

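Emit:
servo_tool(
  commands=[
    [0, 0, -1, 20, 0],
    [0, 0, -1, 45, 0],
    [0, 0, -1, 60, 0],
    [0, 0, -1, 64, 0],
    [0, 0, -1, 64, 0],
  ],
  squeeze=12,
)

```text
time: 7.1
tool_pos: [0.5975, 0.1375, 0.0851]
ee_rot: [-3.14, -0.001, 2.865]
force: [-0.1, -0.0, -0.3]
width: 0.21
```

Run:
```python
from h import *
goto(.5978-.034*.9617,.1391+.034*.274,.0838,164.1)
im,_,_,_=tilt("side"); cv2.imwrite("pics/side5.png",cv2.resize(im[100:240,280:420],None,fx=4,fy=4))
```

```text
t 7.1 pos [0.5975 0.1375 0.0851] rot [-1.7993e+02 -4.0000e-02  1.6414e+02] F [-0.1 -0.  -0.3] w 0.21
-> shift mm [34.2  1.7  1.3] twist 0.04
tilt deg (tongue low +) 6.04 roll -6.4 n 1479 top of plate below TCP mm 32.5 x ext [-0.0151  0.1266] y mid tongue -0.0243
```

View pics/side5.png

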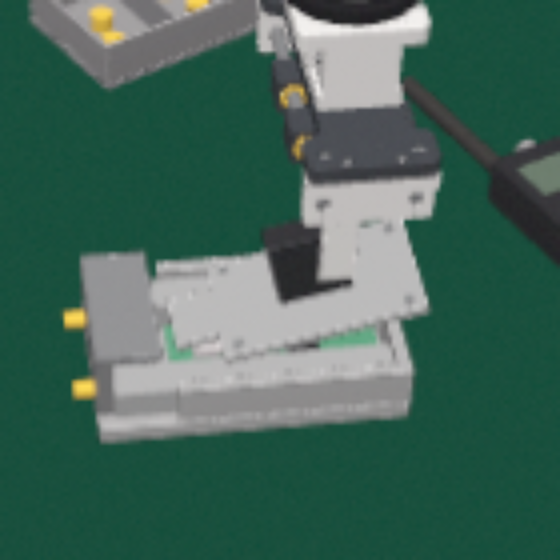

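Emit:
servo_tool(
  commands=[
    [0, 8, 2, 1, 0],
    [0, 16, 2, 1, 0],
    [0, 24, 2, 1, 0],
    [0, 30, 2, 1, 0],
    [0, 34, 2, 1, 0],
    [0, 34, 2, 1, 0],
  ],
  squeeze=12,
)

```text
time: 7.75
tool_pos: [0.5654, 0.1491, 0.085]
ee_rot: [-3.141, 0.001, 2.865]
force: [-0.7, 0.9, -2.1]
width: 0.215
```

Run:
```python
from h import *
goto(.5978-.034*.9617,.1391+.034*.274,.0838,164.1)
im,D,_,_=tilt("side"); cv2.imwrite("pics/side6.png",cv2.resize(im[100:240,280:420],None,fx=4,fy=4));cv2.imwrite("side6f.png",im);np.save("side6.npy",D)
```

```text
t 7.75 pos [0.5654 0.1491 0.085 ] rot [-1.7996e+02  4.0000e-02  1.6417e+02] F [-0.7  0.9 -2.1] w 0.215
-> shift mm [ 0.1 -0.7  1.2] twist 0.07
tilt deg (tongue low +) 4.06 roll -9.6 n 1256 top of plate below TCP mm 29.8 x ext [-0.0153  0.1052] y mid tongue -0.0242
```

View pics/side6.png

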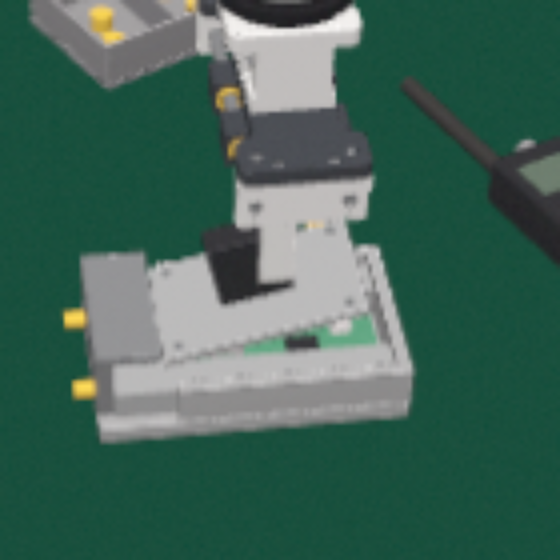

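Emit:
servo_tool(
  commands=[
    [0, 0, 0, 3, 0],
    [0, -1, 0, 6, 0],
    [0, -3, 0, 9, 0],
    [0, -5, 0, 12, 0],
    [0, -6, 0, 15, 0],
    [0, -7, 0, 18, 0],
    [0, -7, 0, 18, 0],
  ],
  squeeze=12,
)

```text
time: 8.5
tool_pos: [0.5724, 0.1469, 0.0665]
ee_rot: [-3.141, 0.0, 2.865]
force: [-0.6, -0.7, -1.2]
width: 0.21
```

Run:
```python
from h import *
goto(.5642+.013*.9617,.1472-.013*.274,.0588,164.1)
im,D,_,_=tilt("side"); cv2.imwrite("pics/side7.png",cv2.resize(im[100:240,280:420],None,fx=4,fy=4))
```

```text
t 8.5 pos [0.5724 0.1469 0.0665] rot [-1.7995e+02  2.0000e-02  1.6415e+02] F [-0.6 -0.7 -1.2] w 0.21
-> shift mm [-5.1 -2.   7.7] twist 0.05
tilt deg (tongue low +) 6.56 roll -1.78 n 703 top of plate below TCP mm 22.3 x ext [-0.0146  0.1032] y mid tongue -0.0374
```

View pics/side7.png

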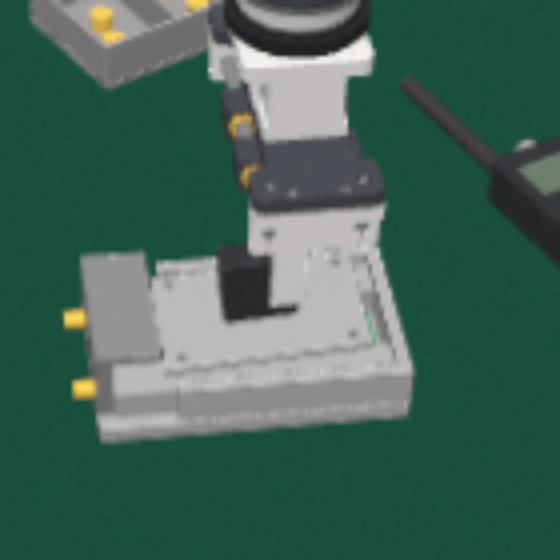

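Emit:
servo_tool(
  commands=[
    [0, -1, 0, 2, 0],
    [0, -2, -1, 4, 0],
    [0, -4, -1, 6, 0],
    [0, -5, -1, 8, 0],
    [0, -5, -1, 9, 0],
    [0, -5, -1, 9, 0],
  ],
  squeeze=12,
)

```text
time: 9.15
tool_pos: [0.577, 0.1445, 0.0585]
ee_rot: [-3.141, 0.001, 2.865]
force: [-4.4, -2.1, 9.8]
width: 0.21
```

Run:
```python
from h import *
goto(.5642+.013*.9617,.1472-.013*.274,.0588,164.1)
im,D,_,_=tilt("side"); cv2.imwrite("pics/side8.png",cv2.resize(im[100:240,280:420],None,fx=4,fy=4))
C=cloud("side",D,280,420,100,240).reshape(-1,3)
hs=cv2.cvtColor(im[100:240,280:420],cv2.COLOR_BGR2HSV).reshape(-1,3)
ex=np.array([.9617,-.274]);ey=np.array([.274,.9617]);d=C[:,:2]-[.5642,.1472];X=d@ex;Y=d@ey
for x0,x1 in ((-.055,-.03),(.03,.055)):
  for y0,y1 in ((-.036,-.014),(.014,.036)):
    m=(X>x0)&(X<x1)&(Y>y0)&(Y<y1)&(C[:,2]<.06)&(hs[:,1]<50); print(x0,y0,m.sum(),np.round(np.percentile(C[m][:,2],[20,50,80]),4) if m.any() else '')
```

```text
t 9.15 pos [0.577  0.1445 0.0585] rot [-1.7995e+02  4.0000e-02  1.6416e+02] F [-4.4 -2.1  9.8] w 0.21
-> shift mm [ 0.1 -1.  -0.3] twist 0.06
tilt deg (tongue low +) 2.28 roll -1.12 n 729 top of plate below TCP mm 21.6 x ext [-0.0143  0.1092] y mid tongue -0.0414
-0.055 -0.036 76 [0.0347 0.0361 0.0371]
-0.055 0.014 64 [0.0334 0.0347 0.0363]
0.03 -0.036 69 [0.0333 0.0348 0.0366]
0.03 0.014 61 [0.0332 0.0348 0.0359]
```

View pics/side8.png

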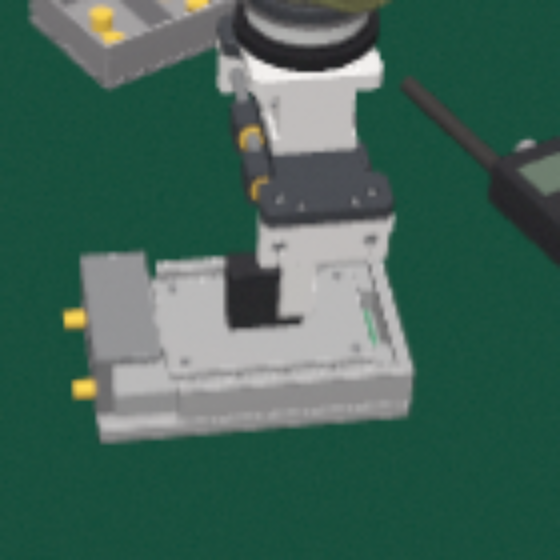

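Emit:
servo_tool(
  commands=[
    [0, 0, 0, -1, 0],
    [0.3, 0, 0, -1, 0],
    [0.6, 0, 0, -1, 0],
    [0.7, 0, 0, -1, 0],
    [0.7, 0, 0, -1, 0],
    [0.7, 0, 0, -1, 0],
  ],
)

```text
time: 9.8
tool_pos: [0.577, 0.1445, 0.0594]
ee_rot: [-3.141, 0.001, 2.865]
force: [0.1, 0.1, -0.3]
width: 0.602
```

Emit:
servo_tool(
  commands=[
    [0.7, 0, 0, -10, 0],
    [0.7, 0, 0, -40, 0],
    [0.7, 0, 0, -80, 0],
    [0.7, 0, 0, -120, 0],
    [0.7, -40, 0, -150, 0],
    [0.7, -60, 0, -150, 0],
    [0.7, -60, 0, -150, 0],
  ],
)

```text
time: 10.5
tool_pos: [0.6362, 0.1274, 0.2105]
ee_rot: [-3.141, 0.002, 2.864]
force: [0.8, -0.5, -1.4]
width: 0.701
```

Run:
```python
from h import *
s=ctrl.read_state();print(s['time'],s['tool_pos'],s['force'],s['width'])
for n,(x0,y0,x1,y1) in (("side",(270,120,410,240)),("scene",(370,200,490,320))):
    im,D=ctrl.grab_frame(n); cv2.imwrite(f"pics/{n}9.png",cv2.resize(im[y0:y1,x0:x1],None,fx=4,fy=4))
    C=cloud(n,D,x0,x1,y0,y1).reshape(-1,3)
    hs=cv2.cvtColor(im[y0:y1,x0:x1],cv2.COLOR_BGR2HSV).reshape(-1,3)
    ex=np.array([.9617,-.274]);ey=np.array([.274,.9617]);d=C[:,:2]-[.5642,.1472];X=d@ex;Y=d@ey
    m=(abs(X)<.055)&(abs(Y)<.035)&(C[:,2]>.031)&(C[:,2]<.041)&(hs[:,1]<50)
    A=np.c_[X,Y,np.ones(len(X))][m]; c=np.linalg.lstsq(A,C[m][:,2],rcond=None)[0]; print(n,"plane slopes deg",np.rad2deg(c[:2]),"z0",c[2],m.sum())
    b=(hs[:,2]<90)&(C[:,2]>.072)&(C[:,2]<.085)&(abs(X)<.05)&(abs(Y)<.04); print("block top",b.sum(),[ (np.percentile(X[b],[2,98]),np.percentile(Y[b],[2,98]),np.median(C[b][:,2])) if b.any() else 0])
```

```text
10.5 [0.63618946 0.12741968 0.21049047] [ 0.76966528 -0.53337845 -1.39362041] 0.7014640779744535
side plane slopes deg [-0.4518683  -1.13954183] z0 0.03526613070322154 701
block top 144 [(array([-0.02567085,  0.01598191]), array([-0.01122265,  0.01024421]), np.float64(0.07843738091410657))]
scene plane slopes deg [-0.15295044 -0.21202   ] z0 0.03619489345641152 1173
block top 172 [(array([-0.02112312,  0.01896847]), array([-0.00989479,  0.0077422 ]), np.float64(0.07995828593280946))]
```

View pics/side9.png

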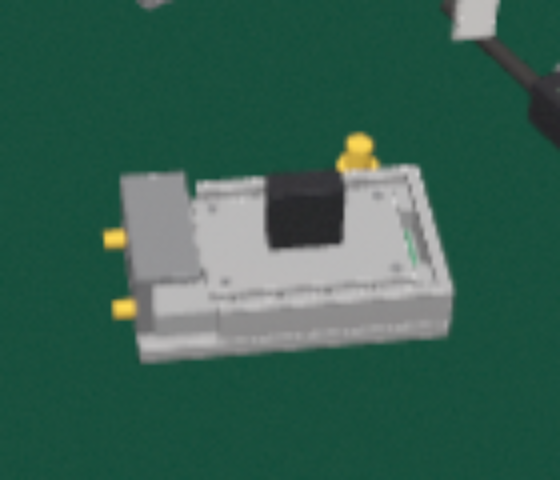

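View pics/scene9.png

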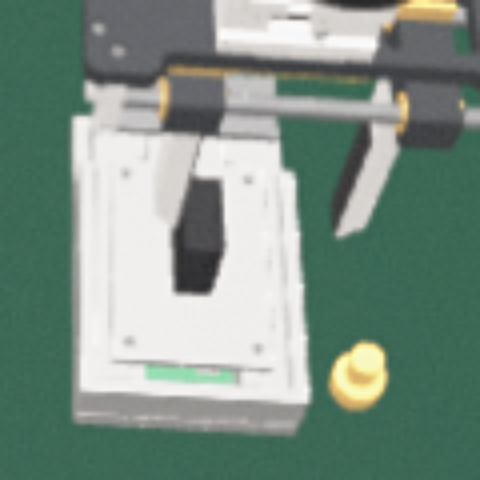

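```bash
python3 -c "
from h import *
print(ctrl.sign_off())"
```

```text
the job is handed in; nothing more can be done
None
```

The tongued cover is seated in the grey nest, released, and the job is handed in at about 10.6 s of the 38 s allowed. No verdict was reported.

**What I did:** The arm cannot tilt the tool. I pinched the black grip about 14 mm off centre, away from the tongue, and lifted with a light 3 N squeeze so the cover swung tongue-low in the fingers, to about 13°. I then firmed the grip to 12 N, slid the tongue about 20 mm under the lip, and lowered the cover in hand along an arc until it met the ledges at about 10 N. Then I opened the fingers and backed off.

**Last checks:**
- **Flatness:** the two fixed cameras put the cover within about 1.2° of flat.
- **Height:** the plate top is at 35–36 mm, where 36 mm is expected when fully home.
- **Position:** sideways offset is about 1 mm. The two views disagree by about 4 mm lengthwise, putting the tongue tip at −87 to −91 mm, inside the −105 to −74 mm range either way.
- **Clearance:** the gripper is about 15 cm above the nest.
- **Plain cover:** I did not reach for it or touch it, but I took no final measurement of its position.

**Disagreeing readings:** My tilt estimate was unreliable once the cover was near the nest, because nest surfaces got into the fit. There I judged the tilt from the pictures and from local heights instead. The cover also slipped about 2.6 mm down in the fingers while tilting, which I allowed for.

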